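# Silence the bedside alarm

## Task

The bedside alarm is ringing. Using only the fingertips, gently press the long bar on top of the clock radio right down and let it come up; then push the small upright slide switch at the end of its top all the way to the back of the clock (away from the dark display), so that the alarm stays off. Do not press the two round buttons, do not lift or shift the clock, leave everything else on the chest where it is, and finish with the hand clear.

Things in the scene. Friction and masses are not known exactly. Their poses are not given: they have to be found in the camera images.
- clock: cream clock radio 110 deep (its x) x 230 wide (y) x 62 high, 0.85 kg, loose. Origin: centre of underside; z up; -x = front with dark display (folds over 18 mm of the top), +x = plain back. On its flat top, from the +y end: slide switch at y = 82, round button at y = 39, long bar at y = -20, round button at y = -82; bar and buttons at x = 0. All controls beige-grey plastic
- bar_top (a point): centre of the upper face of the long bar on the clock's top: 24 (clock x) x 62 (clock y), standing 9 mm proud of the clock's top; axes as the clock's
- snooze_bar (a joint): how far the long bar is pressed down: 0 up, 0.005 m bottomed. Springy: 1.5 N starts it, 4 N bottoms it, it comes up by itself
- switch_top (a point): centre of the upper face of the slide switch: an upright nub 12 (clock x) x 16 (clock y), 18 mm high above the clock's top; axes as the clock's; it moves with the switch
- alarm_switch (a joint): place of the slide switch along the clock's +x: 0 at the front end of its slot (alarm on), 0.026 m at the back end (alarm off). Slides with about 1.2 N of friction and stays where left; starts within 5 mm of the front end
- round_key_a (a joint): press of the round button (20 mm across, 9 mm proud) between the bar and the slide switch: 0 up, 0.005 m bottomed, springy as the bar; leave alone
- round_key_b (a joint): press of the round button (same size) near the clock's other end: 0 up, 0.005 m bottomed; leave alone
- glasses_case: brown spectacles case 55 x 150 x 34 high, lying just in front of the clock, loose; origin: centre of its underside; bystander
- remote: black remote control 42 x 140 x 18 high, lying just behind the clock, loose; origin: centre of its underside; bystander
- book_low: paperback 200 x 135 x 18 thick, lying flat, loose; origin: centre of its underside; bystander
- book_top: paperback 180 x 120 x 14 thick, lying on the other book, loose; origin: centre of its underside; bystander
- tray: wooden tray 200 x 140 x 22 high, loose; origin: centre of its underside; bystander
- mug: empty white mug 76 across, 85 high, in the tray, loose; origin: centre of its underside; bystander
- cream_jar: white cream jar 50 across, 42 high, in the tray, loose; origin: centre of its underside; bystander

How it is judged:
By the outcome, as a careful person would: the job done as asked, in the order asked, and still so for the second after the job is handed in, with the robot touching nothing.
It also fails if it takes over 40 s, if anything falls off the work surface, if the arm or the gripper's body presses on something with over 40 N, if the wrist force passes 120 N, or if a joint passes its speed limit or range.

## Robot

A 6-joint arm with a two-finger parallel gripper is mounted at the origin on the work surface. World frame = base frame: x ahead of the robot, y to its left, z up, the work surface at z = 0. Lengths are in m, angles in rad, forces in N, time in s.
With the tool pointing down it reaches from about 0.375 to 0.9 m from the base axis. Payload 3.1 kg.
Tool frame: the origin (TCP) lies midway between the tips of the shut fingers; the grasp point (between the pads) lies 19 mm behind it; z points along the fingers, y is the line along which they close (so a half turn about z gives the same grasp; the last joint's range is limited). The gripper opens to 87 mm and grips with 3 to 60 N. Pads are 19 mm wide; open, the fingers measure 117 mm over their backs; the gripper's body (75 mm by 190 mm) begins 51 mm behind the grasp point.
Start: joints at [0.932, 0.527, 1.433, -0, 1.181, -0.178], TCP at [0.277, 0.56, 0.223] pointing down, gripper open.
Joint ranges: [-3.08, 3.08], [-0.75, 2.2], [0.22, 2.44], [-1.43, 4.57], [0, 2.65], [-2.85, 2.85]. Speed limits (rad/s): [2.79, 2.79, 3.14, 3.14, 3.14, 3.14].

## Interface

Orientations are given as a unit quaternion [x, y, z, w].
In Python, from rig import status, imaging, order gives the robot as it stands.
- The arm moves only by the tool arm_command, never from a script. Its argument "deltas" is one flat list of numbers, 5 for each row, row after row: the opening, from -1 (shut) to 1 (fully open), so that 0 is half open, then the shift along the tool's x, y, z in m, then the turn about the tool's z in rad. In form: [gripper, tx, ty, tz, roll, gripper, tx, ty, tz, roll, ...]. A call has 1 to 12 rows; each row shifts and turns the commanded pose from where the row before left it, along the tool's axes as they then stand; what a row does not reach is not made up. A row lasts 1/8 s, in which the tool goes at most 62.5 mm and 10.7 degrees, less where a joint would pass 70% of its speed; a pose out of reach is approached as far as the arm can. A call with a gripper value outside its range is refused whole. The fingers move at their own pace and stop on an object; "newtons" is the grip in N (left out, the last holds). Time passes only in rows, so rows that do not move let the fingers close. It gives the time, the measured TCP pose, the force, the opening and the grip force at its end, in the units of the state.
- status.get_obs(): the state, without advancing time (a new reading comes with each control period).
- imaging.camera(name): name is "side" or "top" or "wrist"; returns (picture, depth): 384x512x3 uint8, red, green, blue; 384x512 float32, m along the optical axis (not along the pixel's ray), 0 where there is no reading.
- imaging.camera_params(name): a dict with "intrinsics" (3x3 intrinsics, pixels), "camera_from_world" (4x4, takes a point from world to camera coordinates). Camera axes: x right, y up, looking along -z (the intrinsics and any distortion apply to the point x, -y, -z); pixel columns grow to the right and rows downward; lengths in m; the calibration is good to about 2 mm. A picture is of the moment at which its call begins: read the wrist's pose just before it. camera_params takes no time and is no camera call; for the wrist camera it gives the pose at the moment of the call.
- order.hand_in(): hands the job in; it is judged then, once.
The state is a dict: "time": time; "q": joint angles; "joint_velocities": joint speeds; "joint_torque": joint torques, N m; "position": TCP position; "tool_rot": TCP orientation; "ft_force": force on the tool from outside, world axes, zero at the start; "moment": the same for the moment, N m; "grip_width": finger opening in m; "grip_force": force on a finger pad.
Only numpy, scipy, OpenCV 4.12 (cv2) and the standard library are available. Lean on these libraries where they do the work, as an engineer would, in place of code of your own. Each camera call takes 0.05 s, during which the arm holds its last target. There are 200 camera calls.

## Working session

There is one attempt and no reset: what is moved stays moved. The work goes in short steps, Python scripts to look and compute and a tool call to move; the robot and the scene stay as the last step left them, time stands still between calls to the robot, and variables do not carry over. Pictures are saved under pics/ and viewed, at most 10 in all, crops included, and the job is handed in when it is done.

Besides the shell and the picture viewer there is one more tool, called after "Request:" as name(argument=value, ...) on one line, values as JSON. arm_command: Moves the arm, as the interface text tells. Its arguments: {"type":"object","properties":{"deltas":{"type":"array"},"newtons":{"type":"number"}},"required":["deltas"]}

```bash
mkdir -p pics; cat > h.py <<'E'
import numpy as np,cv2
from rig import status,imaging,order
def snap(n,f):
    P=imaging.camera_params(n); im,d=imaging.camera(n)
    cv2.imwrite('pics/'+f+'.png',im[:,:,::-1]); np.savez('pics/'+f+'.npz',im=im,d=d,K=P['intrinsics'],T=P['camera_from_world'])
    return im,d,P
def cloud(d,K,T):
    v,u=np.mgrid[:d.shape[0],:d.shape[1]]
    c=np.stack([(u-K[0,2])/K[0,0]*d,-(v-K[1,2])/K[1,1]*d,-d],-1)
    W=np.linalg.inv(T); return c@W[:3,:3].T+W[:3,3]
E
python3 - <<'E'
from h import *
print(status.get_obs()); 
im,d,P=snap('top','top0'); print(P)
im2,d2,P2=snap('side','side0'); print(P2['camera_from_world'])
p=cloud(d,np.array(P['intrinsics']),np.array(P['camera_from_world']))
cv2.imwrite('pics/both.png',cv2.resize(np.hstack([im,im2])[:,:,::-1],(800,300)))
E
```

```text
{'time': 0.0, 'q': array([ 9.32488699e-01,  5.28455127e-01,  1.43391436e+00, -3.43345395e-05,
        1.18134937e+00, -1.78539772e-01]), 'joint_velocities': array([-1.35009567e-03,  6.75278455e-04, -9.09437959e-04, -2.95054091e-06,
        5.34642114e-05,  4.85952207e-04]), 'joint_torque': array([-1.31009187e-05, -4.40034413e+01, -1.76597017e+01,  6.32761046e-02,
        5.81085496e-02, -1.56963183e-04]), 'position': array([0.27690177, 0.55950116, 0.22157456]), 'tool_rot': array([ 2.27858015e-01,  9.73693789e-01, -9.81967646e-04, -4.07657169e-04]), 'ft_force': array([ 0.76396884, -0.01887671, -0.63325935]), 'moment': array([ 0.01805121, -0.01077229, -0.03859806]), 'grip_force': 0.0, 'grip_width': 0.08688129756642265}
{'intrinsics': array([[448.41012115,   0.        , 255.40237139],
       [  0.        , 448.41012115, 191.19678221],
       [  0.        ,   0.        ,   1.        ]]), 'camera_from_world': array([[-2.72328257e-02, -9.99628989e-01, -5.08401387e-04,
        -5.95196193e-03],
       [ 9.94626075e-01, -2.71473449e-02,  9.99099181e-02,
        -5.67270055e-01],
       [-9.98866521e-02,  2.21516011e-03,  9.94996357e-01,
        -1.03287939e+00],
       [ 0.00000000e+00,  0.00000000e+00,  0.00000000e+00,
         1.00000000e+00]])}
[[ 0.98847118 -0.14937679 -0.0247246  -0.54365827]
 [ 0.11033461  0.5988204   0.79324675 -0.09965396]
 [-0.10368705 -0.78682953  0.60839814 -1.2521544 ]
 [ 0.          0.          0.          1.        ]]
```

View pics/top0.png

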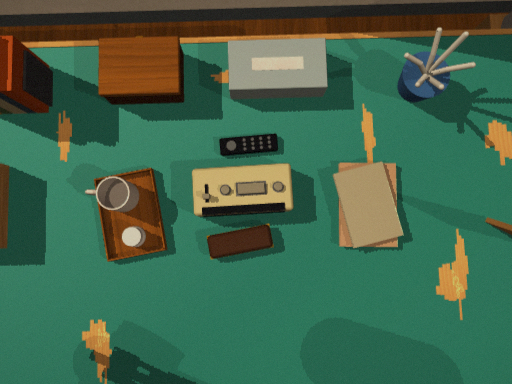

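View pics/side0.png

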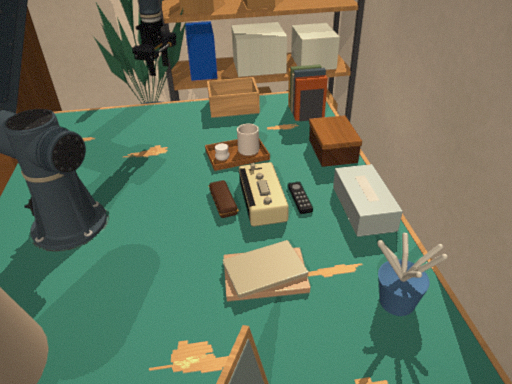

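The top view shows the clock at cols 193-292, rows 165-216, with its display facing the robot. The switch is at (206,192), the bar at (251,188), and the round buttons at (225,189) and (278,187). The side view confirms this, with the case in front of the clock and the remote behind it.

```bash
python3 - <<'E'
from h import *
z=np.load('pics/top0.npz');d=z['d'];K=z['K'];T=z['T'];p=cloud(d,K,T)
W=np.linalg.inv(T)
def ray(u,v,h):
    c=np.array([(u-K[0,2])/K[0,0],-(v-K[1,2])/K[1,1],-1.]);r=W[:3,:3]@c;o=W[:3,3]
    return o+r*(h-o[2])/r[2]
for n,u,v,h in [('bar',251,188,.071),('a',225,189,.071),('b',278,187,.071),('sw',206,193,.08)]: print(n,ray(u,v,h).round(4),p[v,u].round(4))
roi=np.zeros(d.shape,bool);roi[158:222,185:300]=1
m=roi&(p[...,2]>.052); 
q=np.array([ray(u,v,.062) for v,u in np.argwhere(m)])
r=cv2.minAreaRect((q[:,:2]*1000).astype(np.float32)); print(r, cv2.boxPoints(r).round(1), np.median(p[m][:,2]))
E
```

```text
bar [ 0.5702 -0.0115  0.071 ] [ 0.5702 -0.0115  0.071 ]
a [0.5695 0.0476 0.071 ] [0.5696 0.0477 0.0701]
b [ 0.5708 -0.0729  0.071 ] [ 0.5711 -0.0731  0.0686]
sw [0.5607 0.0899 0.08  ] [0.5623 0.0917 0.0634]
((569.5980224609375, 14.93890380859375), (247.70310974121094, 139.17257690429688), 86.1159896850586) [[ 491.8 -103.9]
 [ 630.6 -113.3]
 [ 647.4  133.8]
 [ 508.6  143.2]] 0.06243883688355689
```

Request:
arm_command(deltas=[-1, 0, 0, -0.01, -0.155, -1, 0, 0, -0.01, -0.155, -1, 0, 0, -0.01, -0.15, -1, -0.025, -0.05, 0, 0, -1, -0.025, -0.05, 0, 0, -1, -0.025, -0.05, 0, 0, -1, -0.025, -0.05, 0, 0, -1, -0.025, -0.05, 0, 0, -1, -0.025, -0.05, 0, 0, -1, -0.025, -0.05, 0, 0, -1, -0.025, -0.05, 0, 0, -1, -0.025, -0.05, 0, 0], newtons=20)

```text
time: 1.6
position: [0.5028, 0.1084, 0.2523]
tool_rot: [-0.0, 1.0, 0.0, -0.0]
ft_force: [1.3, 0.3, 0.2]
grip_width: 0.0002
grip_force: 0.0
```

Request:
arm_command(deltas=[-1, -0.02, -0.04, 0, 0, -1, -0.02, -0.04, 0, 0, -1, -0.01, -0.03, 0, 0, -1, 0, -0.01, 0, 0, -1, 0, 0, 0, 0])

```text
time: 2.22
position: [0.5516, -0.0096, 0.2521]
tool_rot: [0.0, 1.0, 0.0, -0.001]
ft_force: [0.7, 1.3, 0.5]
grip_width: 0.0005
grip_force: 0.0
```

```bash
python3 - <<'E'
from h import *
from scipy.spatial.transform import Rotation as R
o=status.get_obs();print(o['time'],o['position'],R.from_quat(o['tool_rot']).as_matrix().round(3),o['ft_force'])
snap('wrist','w0')
E
```

```text
2.225 [ 0.55158108 -0.00964657  0.25213656] [[-1.     0.001 -0.002]
 [ 0.001  1.     0.001]
 [ 0.002  0.001 -1.   ]] [0.69918339 1.30381444 0.48930708]
```

View pics/w0.png

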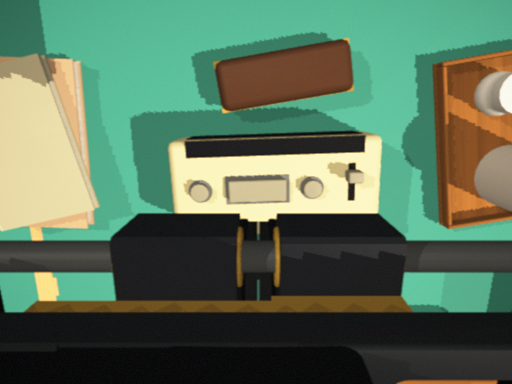

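The wrist view shows button b at (200,191), the bar at (258,189), button a at (313,187), and the switch at (355,177) toward the front end of its slot. I'll take exact positions from the depth.

```bash
python3 - <<'E'
from h import *
z=np.load('pics/w0.npz');p=cloud(z['d'],z['K'],z['T'])
roi=np.zeros(p.shape[:2],bool);roi[125:213,165:385]=1
print('top z',np.median(p[165:170,220:300,2]))
m=(roi&(p[...,2]>.0655)).astype(np.uint8)
n,l,s,c=cv2.connectedComponentsWithStats(m)
for i in range(1,n):
    if s[i,4]<15: continue
    q=p[l==i]; hi=q[q[:,2]>q[:,2].max()-.004]; print(s[i],'mid',((hi.min(0)+hi.max(0))/2).round(4),'ext',np.ptp(hi,axis=0).round(4),'zmed',np.median(hi[:,2]).round(4))
im=z['im'].astype(int)
# front edge of clock at top: dark display band; body extents
top=roi&(abs(p[...,2]-.062)<.004)
q=p[top];r=cv2.minAreaRect((q[:,:2]*1000).astype(np.float32));print(r)
for v in (150,160,170): 
  x=p[v][top[v]]; print(x[:,1].min(),x[:,1].max())
for u in (200,350):
  x=p[:,u][top[:,u]]; print(x[:,0].min(), x[:,1].mean())
E
```

```text
top z 0.06177626475082512
[345 169  19  15 238] mid [ 0.4858 -0.0078  0.4141] ext [0. 0. 0.] zmed 0.4141
[ 228  178   58   25 1292] mid [ 0.4858 -0.0078  0.4141] ext [0. 0. 0.] zmed 0.4141
[303 180  19  18 275] mid [ 0.4858 -0.0078  0.4141] ext [0. 0. 0.] zmed 0.4141
[190 183  19  19 275] mid [ 0.4858 -0.0078  0.4141] ext [0. 0. 0.] zmed 0.4141
((556.19384765625, 10.694847106933594), (85.23787689208984, 227.1310577392578), 0.9854554533958435)
-0.10193622116032791 0.1222392332636407
-0.10160999741539108 0.12210558125355586
-0.10274655623445092 0.12324199698570737
0.5182495872756853 -0.06962170198730609
0.5131377813268213 0.09149242383067528
```

```bash
cat > m.py <<'E'
from h import *
def comps(f):
    z=np.load(f'pics/{f}.npz');p=cloud(z['d'],z['K'],z['T'])
    m=((z['d']>0)&(p[...,2]>.0655)&(p[...,2]<.085)&(abs(p[...,0]-.57)<.06)&(abs(p[...,1]-.01)<.115)).astype(np.uint8)
    n,l,s,c=cv2.connectedComponentsWithStats(m)
    for i in range(1,n):
        if s[i,4]<40: continue
        q=p[l==i]; hi=q[q[:,2]>np.percentile(q[:,2],95)-.004]; a,b=np.percentile(hi,[2,98],axis=0)
        print(s[i],'mid',((a+b)/2).round(4),'ext',(b-a).round(4))
E
python3 -c "
from m import *
comps('w0')"
```

```text
[345 169  19  15 237] mid [0.5533 0.0925 0.0799] ext [0.0106 0.0151 0.0035]
[ 228  178   58   25 1289] mid [ 0.5698 -0.009   0.0705] ext [0.023  0.0584 0.0036]
[303 180  19  18 273] mid [0.5678 0.0499 0.0702] ext [0.0178 0.0171 0.0036]
[190 183  19  19 274] mid [ 0.5718 -0.0706  0.0706] ext [0.0174 0.0178 0.0032]
```

Request:
arm_command(deltas=[-1, -0.0185, 0, 0.03, 0, -1, 0, 0, 0.04, 0, -1, 0, 0, 0.04, 0, -1, 0, 0, 0.04, -0.033, -1, 0, 0, 0.018, 0, -1, 0, 0, 0, 0, -1, 0, 0, 0, 0])

```text
time: 3.15
position: [0.5714, -0.0091, 0.0855]
tool_rot: [-0.017, 1.0, -0.0, 0.001]
ft_force: [0.1, -0.4, 0.0]
grip_width: 0.0008
grip_force: 0.0
```

Request:
arm_command(deltas=[-1, 0, 0, 0.007, 0, -1, 0, 0, 0.005, 0, -1, 0, 0, 0.002, 0, -1, 0, 0, 0, 0])

```text
time: 3.65
position: [0.5708, -0.0098, 0.0706]
tool_rot: [-0.016, 1.0, 0.0, -0.0]
ft_force: [-0.6, 1.6, 2.1]
grip_width: 0.0006
grip_force: 0.9
```

Request:
arm_command(deltas=[-1, 0, 0, 0.002, 0, -1, 0, 0, 0.001, 0, -1, 0, 0, 0, 0, -1, 0, 0, 0, 0])

```text
time: 4.15
position: [0.5709, -0.0099, 0.0676]
tool_rot: [-0.017, 1.0, -0.0, -0.0]
ft_force: [-1.4, 0.6, 3.4]
grip_width: 0.0005
grip_force: 1.6
```

Request:
arm_command(deltas=[-1, 0, 0, 0.001, 0, -1, 0, 0, 0.001, 0, -1, 0, 0, 0, 0, -1, 0, 0, 0, 0])

```text
time: 4.65
position: [0.5709, -0.0099, 0.0664]
tool_rot: [-0.017, 1.0, -0.0, 0.0]
ft_force: [-3.3, 0.7, 9.3]
grip_width: 0.0003
grip_force: 4.4
```

Request:
arm_command(deltas=[-1, 0, 0, 0.001, 0, -1, 0, 0, 0, 0, -1, 0, 0, 0, 0])

```text
time: 5.03
position: [0.5709, -0.0099, 0.0662]
tool_rot: [-0.017, 1.0, -0.0, 0.0]
ft_force: [-4.5, 1.2, 14.8]
grip_width: 0.0005
grip_force: 7.2
```

Request:
arm_command(deltas=[-1, 0, 0, -0.005, 0, -1, 0, 0, -0.03, 0, -1, 0, 0, -0.015, 0, -1, 0.0125, 0.035, 0, 0, -1, 0.0125, 0.035, 0, 0, -1, 0.0125, 0.034, 0, 0, -1, 0, 0, 0, 0, -1, 0, 0, 0, 0])

```text
time: 6.02
position: [0.5307, 0.0926, 0.1145]
tool_rot: [-0.017, 1.0, -0.0, 0.001]
ft_force: [0.2, -0.7, 0.3]
grip_width: 0.0002
grip_force: 0.0
```

```bash
python3 - <<'E'
from m import *
o=status.get_obs();print(o['time'],o['position'],o['ft_force'])
snap('wrist','w1');comps('w1')
E
```

```text
6.025 [0.53067067 0.09255959 0.11446648] [ 0.17154294 -0.70012347  0.33934667]
[  2 272  25   6  94] mid [ 0.5794 -0.0699  0.0703] ext [0.0041 0.0138 0.0022]
[ 60 272  53   8 417] mid [ 0.5786 -0.0205  0.0708] ext [0.0063 0.0339 0.0023]
```

View pics/w1.png

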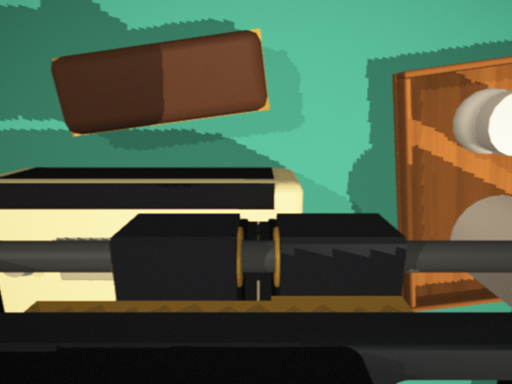

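The fingers hide the switch in this view. The bar's visible edge is back up at 0.071. I'll lower the fingers just in front of the switch.

Request:
arm_command(deltas=[-1, 0, 0, 0.02, 0, -1, 0, 0, 0.015, 0, -1, 0, 0, 0.009, 0, -1, 0, 0, 0, 0, -1, 0, 0, 0, 0])

```text
time: 6.7
position: [0.5303, 0.0927, 0.0708]
tool_rot: [-0.017, 1.0, -0.0, 0.0]
ft_force: [1.0, -0.6, 0.1]
grip_width: 0.0005
grip_force: 0.0
```

Request:
arm_command(deltas=[-1, -0.004, 0, 0, 0, -1, -0.004, 0, 0, 0, -1, 0, 0, 0, 0])

```text
time: 7.08
position: [0.5387, 0.0931, 0.0708]
tool_rot: [-0.017, 1.0, -0.0, 0.001]
ft_force: [0.8, 0.4, -0.2]
grip_width: 0.0006
grip_force: 0.0
```

Request:
arm_command(deltas=[-1, -0.004, 0, 0, 0, -1, -0.004, 0, 0, 0, -1, -0.004, 0, 0, 0, -1, 0, 0, 0, 0])

```text
time: 7.58
position: [0.5508, 0.0935, 0.0705]
tool_rot: [-0.017, 1.0, -0.0, 0.001]
ft_force: [-0.1, -0.2, -0.9]
grip_width: 0.0007
grip_force: 0.0
```

Request:
arm_command(deltas=[-1, -0.004, 0, 0, 0, -1, -0.003, 0, 0, 0, -1, 0, 0, 0, 0, -1, 0, 0, 0, 0])

```text
time: 8.07
position: [0.5575, 0.0937, 0.0706]
tool_rot: [-0.017, 1.0, -0.0, 0.001]
ft_force: [0.0, -1.1, -0.4]
grip_width: 0.0009
grip_force: 0.0
```

```bash
python3 - <<'E'
from h import *
o=status.get_obs();print(o['time'],o['position'],o['ft_force'])
a,_,_=snap('side','s1');b,_,_=snap('top','t1')
f=lambda x:cv2.resize(x,None,fx=4.5,fy=4.5,interpolation=cv2.INTER_CUBIC)
cv2.imwrite('pics/c1.png',np.hstack([f(a[145:235,225:310]),f(b[145:235,185:270])])[:,:,::-1])
E
```

```text
8.075 [0.55748663 0.09369136 0.07061984] [ 0.04339926 -1.05437068 -0.37376574]
```

View pics/c1.png

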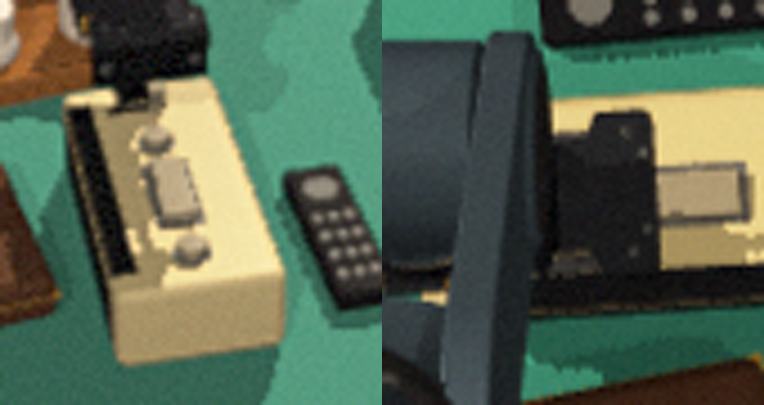

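The side crop shows the beige nub just behind the fingertips, moving with them. The clock hasn't moved. I'll carry on in small steps.

Request:
arm_command(deltas=[-1, -0.002, 0, 0, 0, -1, -0.002, 0, 0, 0, -1, 0, 0, 0, 0, -1, 0, 0, 0, 0])

```text
time: 8.68
position: [0.5582, 0.0938, 0.0704]
tool_rot: [-0.017, 1.0, -0.0, -0.003]
ft_force: [-5.6, -1.1, 3.7]
grip_width: -0.0001
grip_force: 2.7
```

Request:
arm_command(deltas=[-1, -0.001, 0, 0, 0, -1, 0, 0, 0, 0, -1, 0, 0, 0, 0])

```text
time: 9.05
position: [0.5584, 0.0939, 0.0703]
tool_rot: [-0.017, 1.0, -0.0, -0.004]
ft_force: [-6.4, -0.3, 5.8]
grip_width: 0.0004
grip_force: 3.3
```

Request:
arm_command(deltas=[-1, 0.008, 0, 0, 0, -1, 0.008, 0, 0, 0, -1, 0, 0, -0.03, 0, -1, 0, 0, -0.05, 0, -1, 0, 0, -0.05, 0, -1, -0.03, -0.03, -0.05, 0, -1, -0.03, -0.03, 0, 0, -1, 0, -0.02, 0, 0, -1, 0, 0, 0, 0, -1, 0, 0, 0, 0])

```text
time: 10.3
position: [0.6056, 0.0176, 0.2473]
tool_rot: [-0.017, 1.0, 0.001, -0.001]
ft_force: [0.8, 0.4, -0.5]
grip_width: 0.0005
grip_force: 0.0
```

```bash
python3 - <<'E'
from m import *
o=status.get_obs();print(o['time'],o['position'],o['ft_force'])
im,_,_=snap('wrist','w2');comps('w2')
cv2.imwrite('pics/c2.png',cv2.resize(im[60:240,130:400],None,fx=2.9,fy=2.9)[:,:,::-1])
E
```

```text
10.3 [0.60561385 0.01762719 0.24728269] [ 0.81597369  0.35576632 -0.46639741]
[ 200  127   62   25 1465] mid [ 0.5704 -0.0084  0.0705] ext [0.023  0.0587 0.0032]
[160 129  21  21 314] mid [ 0.5721 -0.0702  0.0701] ext [0.0177 0.0176 0.0036]
[280 130  19  20 299] mid [0.5683 0.0503 0.0706] ext [0.0171 0.0172 0.0035]
[323 142  19  13 231] mid [0.575  0.0932 0.0796] ext [0.011  0.0153 0.0039]
```

View pics/c2.png

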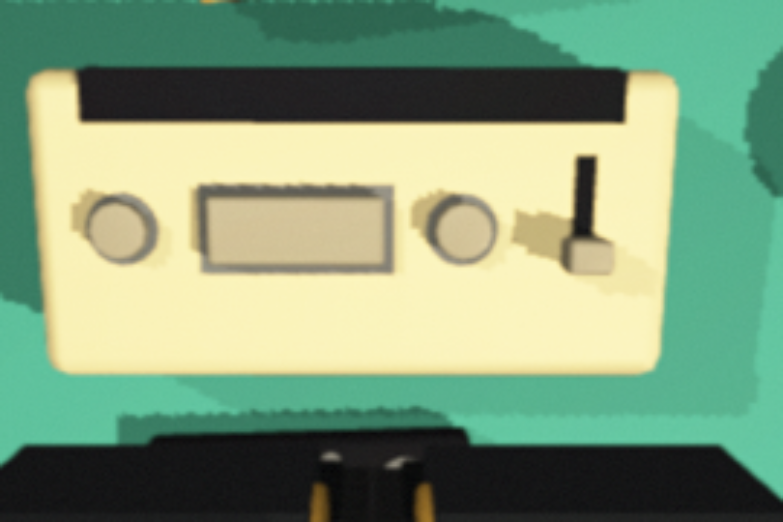

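The switch moved 21.7 mm. The clock stayed within about 0.5 mm, and the bar and both buttons are up. I'll check the slot ends to see whether the switch is fully back.

```bash
python3 - <<'E'
from h import *
for f,us in (('w0',range(347,358)),('w2',range(326,344))):
    z=np.load(f'pics/{f}.npz');K=z['K'];W=np.linalg.inv(z['T'])
    def ray(u,v,h=.062):
        r=W[:3,:3]@np.array([(u-K[0,2])/K[0,0],-(v-K[1,2])/K[1,1],-1.]);o=W[:3,3];return o+r*(h-o[2])/r[2]
    g=z['im'].sum(-1); a,b=(155,208) if f=='w0' else (105,165)
    ys,xs=np.where(g[a:b,us[0]:us[-1]]<150); ys+=a; xs+=us[0]
    print(f,W[:3,3].round(3),xs.min(),xs.max(),ys.min(),ys.max(),ray(np.median(xs),ys.min()-.5).round(4),ray(np.median(xs),ys.max()+.5).round(4))
E
```

```text
w0 [ 0.486 -0.008  0.414] 349 354 164 199 [0.5422 0.0918 0.062 ] [0.582  0.0945 0.062 ]
w2 [0.54  0.017 0.409] 328 334 115 141 [0.5425 0.0921 0.062 ] [0.5697 0.0944 0.062 ]
```

The slot runs from x=0.542 to 0.582, which puts the back end position at 0.575. That is where the nub sits, so the switch is fully back. The hand is clear.

```bash
python3 -c "
from rig import order
print(order.hand_in())"
```

```text
the job is handed in; nothing more can be done
None
```

I pressed the bar right down and it came back up, then pushed the slide switch to its back stop; the clock stayed within about 0.5 mm, both round buttons are up, the hand is clear, and the job is handed in.

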